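# Load the plug gauge into the spring cradle

## Robot

A 7-joint arm with a two-finger parallel gripper is mounted at the origin on a cart in front of the work surface, level with it; the furniture and walls round the work are solid. World frame = base frame: x ahead of the robot, y to its left, z up, the work surface at z = 0. Lengths are in m, angles in rad, forces in N, time in s.
With the tool pointing down it reaches from about 0.4 to 0.85 m from the base axis. Payload 10.4 kg.
Tool frame: the origin (TCP) lies between the finger pads; the fingertips stand 22 mm ahead of it and the grasp point (between the pads) lies 3 mm ahead of it; z points along the fingers, y is the line along which they close (so a half turn about z gives the same grasp; the last joint's range is limited). The gripper opens to 85 mm and grips with 20 to 120 N. Pads are 22 mm wide; open, the fingers measure 114 mm over their backs; the gripper's body (76 mm by 85 mm) begins 54 mm behind the grasp point. The pads swing forward as they close: fully open they stand 13 mm farther back than shut.
Start: joints at [-0.023, 0.332, -0.065, 1.46, 0.022, 1.35, -0.088], TCP at [0.625, 0, 0.253] pointing down, gripper open.
Joint ranges: [-2.6, 2.6], [-0.5, 2.12], [-1.47, 1.34], [0.16, 2.42], [-1.27, 4.41], [0.06, 2.06], [-2.6, 2.6]. Speed limits (rad/s): [2.22, 2.22, 2.79, 2.79, 3.14, 3.14, 3.14].

## Interface

Orientations are given as a unit quaternion [x, y, z, w].
In Python, from workcell import manip, camera, ticket, boxes_of, outline_of gives the robot as it stands.
- The arm moves only by the tool carry_out, never from a script. Its argument "deltas" is a list of rows, each a list of 5 numbers: the shift along the tool's x, y, z as a fraction of full scale, then the turn about the tool's z as a fraction of full scale, then the opening, from -1 (shut) to 1 (fully open), so that 0 is half open. In form: [[tx, ty, tz, spin, gripper], ...]. A call has 1 to 20 rows; each row is the pose to reach, as a shift and turn from the pose commanded when the call began, along the tool's axes at that moment; what a row does not reach only later rows make up. Full scale, the value 1, is 150 mm for a shift and 30 degrees for a turn. A row lasts 1/8 s, in which the tool goes at most 62.5 mm and 10.7 degrees, less where a joint would pass 70% of its speed; a pose out of reach is approached as far as the arm can. A call with a number of a shift or a turn outside -1 to 1 is refused whole. A call with a gripper value outside its range is refused whole. The fingers move at their own pace and stop on an object; "force" is the grip in N (left out, the last holds). Time passes only in rows, so rows that repeat a pose let the fingers close. It gives the time, the measured TCP pose, the force, the opening and the grip force at its end, in the units of the state.
- manip.get_obs(): the state, without advancing time (a new reading comes with each control period).
- camera(name): name is "scene" or "side" or "wrist"; returns a dict with "img" (384x512x3 uint8, red, green, blue), "depth" (384x512 float32, m along the optical axis (not along the pixel's ray), 0 where there is no reading), "vertical_fov" (degrees; the focal length in pixels is half the picture's height over the tangent of half this angle, whatever the lens; pixels are square), "cx", "cy" (the principal point, pixels), "R" (3x3) and "t" (3): a world point X has camera coordinates R X + t. Camera axes: x right, y down, z forward; pixel columns grow to the right and rows downward; lengths in m; the calibration is good to about 2 mm. A picture is of the moment at which its call begins.
- ticket.hand_in(): hands the job in; it is judged then, once.
Trained networks look in a picture, given as the dict that the camera call returned (one of the last four; its "shot" number tells which), for a name from the list of things; names that differ only in an ending like _2 or _b are one class to them, and where a whole thing is asked for, a point or a joint stands for the part that bears it (a point fixed in the world has none). Each returns a list of dicts, best first, with "conf" (0 to 1); they miss things now and then, are a little off and sometimes report something else, mostly with a low value. They report only what shows in the picture. A call takes as long as a camera call. They do not tell look-alikes from the thing itself.
- boxes_of(query, picture): "position" ([x, y, z] in m, in world coordinates, good to about 4 mm: the middle of the surface that is visible of it).
- outline_of(query, picture): "region" (384x512 bool, what is visible of it).
The state is a dict: "clock": time; "joint_pos": joint angles; "joint_velocities": joint speeds; "tau": joint torques, N m; "position": TCP position; "ee_rot": TCP orientation; "ft_force": force on the tool from outside, world axes, zero at the start; "torque": the same for the moment, N m; "grip_width": opening from 0.0 (shut) to 1.0 (fully open); "grasp_force": force on a finger pad.
Only numpy, scipy, OpenCV 4.12 (cv2) and the standard library are available. Lean on these libraries where they do the work, as an engineer would, in place of code of your own. Each camera call takes 0.05 s, during which the arm holds its last target. There are 200 camera calls.

## Task

Put the plug gauge with the dark middle into the blue spring cradle: with the gauge tilted, push one end gently against the brass spring shoe, then drop the other end in behind the hook and let the spring hold it home against the stop, level and lying in both saddles. Never force the gauge hard against the hook, the saddles or the end of the spring travel, and leave the light-coloured gauge, the ring gauge, the washer and the sleeve where they are.

Things in the scene. Friction and masses are not known exactly. Their poses are not given: they have to be found in the camera images.
- dark_gauge_centre (a point): Plug gauge to load: steel rod 110 mm long with dark knurled middle, loose, about 0.12 kg. Point: its centre, on the axis, 8 mm above its underside as it lies. y = along the rod, ends at y -55/+55 mm. Dark middle: 14 mm wide in x, 16 mm high, from y -30 to +20 mm; grasp it there near the centre, across x. Bare ends 11 mm thick (5 below to 6 above the axis). Either end may face the spring.
- cradle: Fixed cradle on a blue base plate 58 x 182 x 8 mm (top z 8 mm). Origin: on the worktop under the seated gauge's centre; z up, +y along the seat towards the spring, -y towards stop and hook. The seated gauge has its axis at x 0, z 36 mm, ends at y -55 and +55 mm, and rests in two saddles, floors at z 31 mm. From y -40 to +37 mm there is only the plate: room for fingers.
- stop (a point): Centre of the upright stop face at the cradle's -y end (cradle y -55, z 36 mm). Above it a dark hook plate overhangs the seat by 4.5 mm; its underside is 8 mm, its top 13 mm above this point. To go down past it the gauge must be held more than 4.5 mm off the stop. Saddle cheeks at cradle y -50 to -41 mm, 15 mm apart inside, flared mouths up to z 47 mm.
- spring_end (a point): Nominal centre of the resting brass shoe's face (cradle y 49, z 36 mm), on the cradle. The spring head is clamped up to 4 mm nearer or farther along y than this; not measured: find it by feel. Shoe 12 mm wide, 4.5 mm below to 9 mm above this point. Cheeks 15 mm apart inside, from 6 mm before the shoe's face to behind it, flared mouths up to z 47 mm; blue housing behind, top z 49 mm.
- light_gauge: The other plug gauge, same shape and size (110 mm long), with a light middle, loose. Origin on its underside, y along the rod. Leave alone.
- ring_gauge: Ring gauge, 46 mm diameter, 15 mm high, lying flat, loose. Origin at its underside. Leave alone.
- washer_a: Thick steel washer, 30 mm diameter, 8 mm high, loose. Origin at its underside. Leave alone.
- sleeve_2: Steel sleeve, 17 mm diameter, 30 mm high, standing, loose, at the left among other sleeves. Origin at its underside. Leave alone.
- spring_axis (a point): Centre of the seat's spring saddle (cradle y 40, z 36 mm), a point on the cradle. The shoe slides towards +y against a coil spring: 1.4 N at rest, 0.7 N more per mm, 13.3 N at its full travel of 17 mm, where it is solid. A seated gauge pushes it in 2 to 10 mm. Pushed with 11.7 N or more the gauge is always clear of the hook; much over 13.3 N the spring is being forced.
Things that resemble listed ones, but are neither listed nor needed, are in the scene too. What is shaped like the part that bears dark_gauge_centre but red is not meant.

How it is judged:
On the way:
1. the dark gauge, tilted by more than 6 degrees, is pressed against the spring of the cradle with more than 5 N (contact force between dark_gauge and cradle above 5 N and (angle between dark_gauge_centre's own y axis and vertical below 1.466 rad or angle between dark_gauge_centre's own y axis and vertical above 1.676 rad) and distance between dark_gauge_centre and spring_end below 0.075 m), for 0.1 s.
At the end, for the whole second after the job is handed in: The dark gauge lies at rest in the cradle, its tail against the stop face under the hook: its centre within 2.5 mm of the seat along the cradle, 4 mm across and 3 mm in height, its axis within 3.4 degrees of the cradle's (y of dark_gauge_centre in the frame of cradle between -0.0025 and 0.0025 m and x of dark_gauge_centre in the frame of cradle between -0.004 and 0.004 m and z of dark_gauge_centre in the frame of cradle between 0.033 and 0.039 m and angle between the y axis of dark_gauge_centre and the y axis of cradle, either way round below 0.06 rad and linear speed of dark_gauge below 0.01 m/s); the robot touches nothing.
It fails at once if the dark gauge is forced against the cradle (spring, stop or hook) with more than 30 N in all (contact force between dark_gauge and cradle above 30 N).
It fails at once if the light gauge is moved by more than 15 mm (distance of light_gauge from where it was at the start of the episode above 0.015 m).
It fails at once if the ring gauge is moved by more than 15 mm (distance of ring_gauge from where it was at the start of the episode above 0.015 m).
It fails at once if the washer is moved by more than 15 mm (distance of washer_a from where it was at the start of the episode above 0.015 m).
It fails at once if the sleeve is moved by more than 15 mm (distance of sleeve_2 from where it was at the start of the episode above 0.015 m).
It also fails if it takes over 51 s, if anything falls off the work surface, if the arm or the gripper's body presses on something with over 40 N, if the wrist force passes 120 N, or if a joint passes its speed limit or range.

## Working session

There is one attempt and no reset: what is moved stays moved. The work goes in short steps, Python scripts to look and compute and a tool call to move; the robot and the scene stay as the last step left them, time stands still between calls to the robot, and variables do not carry over. Pictures are saved under pics/ and viewed, at most 10 in all, crops included, and the job is handed in when it is done.

Besides the shell and the picture viewer there is one more tool, called after "Emit:" as name([rows], argument=value, ...), one row to a line, values as JSON. carry_out: Moves the arm, as the interface text tells. Its arguments: {"type":"object","properties":{"deltas":{"type":"array","items":{"type":"array","items":{"type":"number"}}},"force":{"type":"number"}},"required":["deltas"]}

```bash
mkdir -p pics; cat > h.py <<'E'
import numpy as np, cv2
from workcell import manip, camera, ticket, boxes_of, outline_of
def cloud(p):
    f=192/np.tan(np.radians(p["vertical_fov"])/2); d=p["depth"]
    v,u=np.mgrid[:384,:512]
    X=np.stack([(u-p["cx"])/f*d,(v-p["cy"])/f*d,d],-1)
    return (X-p["t"])@p["R"]
def save(p,n): cv2.imwrite("pics/"+n,p["img"][:,:,::-1])
E
python3 - <<'E'
from h import *
np.set_printoptions(precision=4,suppress=True)
o=manip.get_obs();print(o)
for n in ["scene","wrist"]:
    p=camera(n);save(p,n+"1.png")
    for q in ["dark_gauge_centre","cradle","stop","spring_end","spring_axis","light_gauge","ring_gauge","washer_a","sleeve_2"]:
        print(n,q,[(np.round(b["position"],4),round(b["conf"],2)) for b in boxes_of(q,p)[:4]])
E
```

```text
{'clock': 0.0, 'joint_pos': array([-0.0226,  0.3329, -0.0647,  1.461 ,  0.0216,  1.3499, -0.0885]), 'joint_velocities': array([ 0.    , -0.0007,  0.0009,  0.0007,  0.0006, -0.0007, -0.002 ]), 'tau': array([  0.0005, -62.545 ,   0.0497, -39.161 ,   0.0164,   0.0098,
        -0.    ]), 'position': array([ 0.6247, -0.    ,  0.2525]), 'ee_rot': array([ 0.7071,  0.7071, -0.0005, -0.0005]), 'ft_force': array([ 0.3641, -0.413 ,  0.2644]), 'torque': array([-0.0354,  0.0002, -0.0311]), 'grasp_force': 0.0, 'grip_width': 0.9996410148962046}
scene dark_gauge_centre [(array([ 0.4407, -0.2566,  0.0085]), 0.69), (array([ 0.4092, -0.116 ,  0.0139]), 0.6)]
scene cradle [(array([ 0.575 , -0.0115,  0.0147]), 0.74)]
scene stop [(array([ 0.5752, -0.0132,  0.0088]), 0.94)]
scene spring_end [(array([ 0.5738, -0.0132,  0.0131]), 0.59)]
scene spring_axis [(array([ 0.5731, -0.0094,  0.0072]), 0.67)]
scene light_gauge [(array([ 0.5691, -0.2781,  0.0103]), 0.84)]
scene ring_gauge [(array([ 0.6882, -0.1887,  0.0186]), 0.86), (array([ 0.5659, -0.2793,  0.0147]), 0.27)]
scene washer_a []
scene sleeve_2 [(array([0.3992, 0.186 , 0.0203]), 0.56), (array([ 0.4403, -0.2595,  0.0087]), 0.2)]
wrist dark_gauge_centre [(array([ 0.4039, -0.1072,  0.0149]), 0.69)]
wrist cradle []
wrist stop [(array([ 0.5742, -0.0054,  0.0093]), 0.77)]
wrist spring_end [(array([ 0.5716, -0.009 ,  0.006 ]), 0.77)]
wrist spring_axis [(array([ 0.5701, -0.0028,  0.0118]), 0.58)]
wrist light_gauge [(array([ 0.5598, -0.2531,  0.0074]), 0.72)]
wrist ring_gauge [(array([ 0.6845, -0.1803,  0.015 ]), 0.82), (array([ 0.5719, -0.0022,  0.0088]), 0.72)]
wrist washer_a [(array([ 0.6386, -0.1292,  0.0061]), 0.85)]
wrist sleeve_2 []
```

View pics/scene1.png

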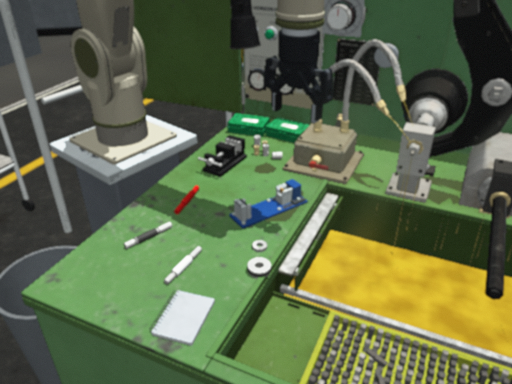

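View pics/wrist1.png

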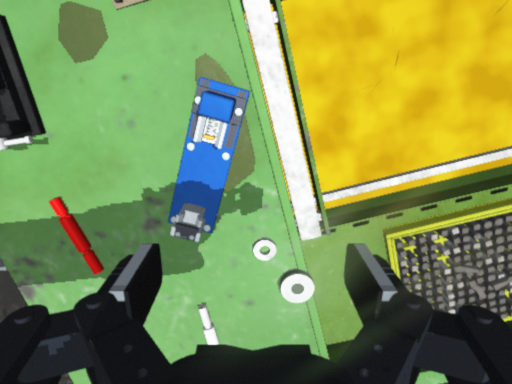

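The scene picture shows the dark gauge at (148,235), with the red look-alike at (187,200), the light gauge at (184,265) and the cradle at (268,205). In the wrist picture the cradle's spring is at the top (212,125) and the hook at the bottom (190,220). Next I'll fit both poses.

```bash
cat >> h.py <<'E'
def line(P):
    "centre of bounding rect and unit long axis, xy"
    (c,s,a)=cv2.minAreaRect(P[:,:2].astype(np.float32)*1000)
    b=cv2.boxPoints((c,s,a)); e=[b[1]-b[0],b[2]-b[1]]; l=max(e,key=np.linalg.norm)
    return np.array(c)/1000, np.array(s), l/np.linalg.norm(l)
def bluemask(p,C):
    h=cv2.cvtColor(p["img"],cv2.COLOR_RGB2HSV)
    return (h[...,0]>105)&(h[...,0]<125)&(h[...,1]>150)&(abs(C[...,2]-.008)<.005)
E
python3 - <<'E'
from h import *
np.set_printoptions(precision=4,suppress=True)
p=camera("wrist");C=cloud(p)
m=bluemask(p,C)
print("plate",m.sum(),line(C[m]),C[m][:,2].mean())
# features of cradle by height
c,s,l=line(C[m]); l=l*np.sign(l[1])
n=np.array([l[1],-l[0]])
Y=(C[...,:2]-c)@l;Xx=(C[...,:2]-c)@n
for y in np.arange(-.1,.1,.005):
    k=(Y>y)&(Y<y+.005)&(abs(Xx)<.03)
    z=C[...,2][k]; print(round(y*1000,1),np.round(np.percentile(z,[5,50,98])*1000,0) if k.any() else 0)
s_=camera("scene");S=cloud(s_)
for o in outline_of("dark_gauge_centre",s_)[:3]:
    r=cv2.erode(o["region"].astype(np.uint8),np.ones((1,1)))>0
    P=S[r];P=P[(P[:,2]>.003)&(P[:,2]<.03)]
    print("g",o["conf"],line(P),np.median(P,0),s_["img"][r].mean(0))
E
```

```text
plate 3606 (array([ 0.5679, -0.0113]), array([179.6811,  56.8346]), array([0.2724, 0.9622], dtype=float32)) 0.00802205480667235
-100.0 [-1.  0.  1.]
-95.0 [-0.  1.  8.]
-90.0 [ 0.  8. 12.]
-85.0 [ 7. 48. 51.]
-80.0 [ 7. 48. 52.]
-75.0 [ 7. 35. 50.]
-70.0 [ 7. 31. 50.]
-65.0 [ 7. 30. 47.]
-60.0 [ 7. 17. 45.]
-55.0 [ 6.  8. 10.]
-50.0 [7. 8. 9.]
-45.0 [7. 8. 9.]
-40.0 [7. 8. 9.]
-35.0 [7. 8. 9.]
-30.0 [ 7.  8. 10.]
-25.0 [ 7.  8. 10.]
-20.0 [ 7.  8. 10.]
-15.0 [ 6.  8. 10.]
-10.0 [ 7.  8. 10.]
-5.0 [  7.   9. 302.]
0.0 [  7. 299. 302.]
5.0 [  8. 297. 302.]
10.0 [  8. 296. 301.]
15.0 [ 11. 297. 314.]
20.0 [249. 289. 314.]
25.0 [  8. 296. 317.]
30.0 [ 45. 313. 322.]
35.0 [  8. 318. 323.]
40.0 [ 7. 31. 48.]
45.0 [ 7. 31. 47.]
50.0 [ 8. 35. 48.]
55.0 [13. 48. 50.]
60.0 [12. 48. 50.]
65.0 [13. 48. 50.]
70.0 [13. 48. 50.]
75.0 [13. 38. 50.]
80.0 [ 7.  9. 15.]
85.0 [ 6.  8. 10.]
90.0 [-1.  1.  7.]
95.0 [-1.  1.  4.]
g 0.78 (array([ 0.4395, -0.2579]), array([106.8936,  15.9358]), array([0.0819, 0.9966], dtype=float32)) [ 0.4411 -0.26    0.0132] [140.921  144.6804 138.5842]
g 0.61 (array([ 0.3999, -0.1104]), array([ 14.86  , 113.9111]), array([ 0.3763, -0.9265], dtype=float32)) [ 0.4049 -0.1172  0.0138] [133.0895  46.5058  30.7782]
```

Emit:
carry_out([
  [-0.35, -0.25, 0, 0, 1],
  [-0.7, -0.5, 0, 0.08, 1],
  [-1, -0.7, 0.2, 0.16, 1],
  [-1, -0.7, 0.2, 0.16, 1],
])

```text
clock: 1.65
position: [0.5168, -0.1542, 0.2218]
ee_rot: [0.739, 0.674, -0.001, -0.001]
ft_force: [0.4, 0.5, 0.7]
grip_width: 0.995
grasp_force: 0.0
```

Emit:
carry_out([
  [-0.3, -0.25, 0.1, 0, 1],
  [-0.6, -0.48, 0.25, 0, 1],
  [-0.6, -0.48, 0.25, 0, 1],
  [-0.6, -0.48, 0.25, 0, 1],
])

```text
clock: 2.15
position: [0.4418, -0.2327, 0.1863]
ee_rot: [0.736, 0.677, 0.0, 0.0]
ft_force: [0.3, 0.5, -0.4]
grip_width: 1.002
grasp_force: 0.0
```

```bash
python3 - <<'E'
from h import *
np.set_printoptions(precision=4,suppress=True)
o=manip.get_obs();print(o["clock"],o["position"],o["ee_rot"])
p=camera("wrist");save(p,"wrist2.png");C=cloud(p)
for q in outline_of("dark_gauge_centre",p)[:2]:
    P=C[q["region"]];P=P[(P[:,2]>.005)&(P[:,2]<.025)]
    print(q["conf"],line(P),P[:,2].max(),len(P))
    img=p["img"].astype(int).max(2);D=C[q["region"]&(img<90)&(C[...,2]>.005)&(C[...,2]<.025)]
    if len(D)>30: print("dark part",line(D),len(D))
    c,s,l=line(P)
s_=camera("scene");S=cloud(s_);side=camera("side");T=cloud(side);save(side,"side2.png")
c=np.array([.5679,-.0113]);l=np.array([.2724,.9622]);n=np.array([l[1],-l[0]])
for nm,K,im in (("scene",S,s_),("side",T,side)):
    m=bluemask(im,K);print(nm,m.sum(),line(K[m]) if m.sum()>50 else 0)
    q=K[...,:2]-c;Y=q@l;X=q@n
    for y in np.arange(-.095,.095,.005):
        k=(Y>y)&(Y<y+.005)&(abs(X)<.032)&(K[...,2]>.02)&(K[...,2]<.08)
        if k.sum()>2: print(round(y*1000),k.sum(),round(K[...,2][k].max()*1000),np.round([X[k].min()*1000,X[k].max()*1000]),end=' | ')
    print()
E
```

```text
2.15 [ 0.4418 -0.2327  0.1863] [0.7357 0.6773 0.0005 0.0003]
0.96 (array([ 0.4367, -0.256 ]), array([110.2495,  15.9469]), array([0.1446, 0.9895], dtype=float32)) 0.017343018054915414 1537
dark part (array([ 0.436 , -0.2618]), array([45.0446, 15.6448]), array([0.1496, 0.9887], dtype=float32)) 322
0.57 (array([ 0.4031, -0.122 ]), array([15.9115, 84.9329]), array([ 0.3749, -0.9271], dtype=float32)) 0.017609607935314308 1740
scene 554 (array([ 0.5693, -0.0162]), array([176.1642,  56.7024]), array([0.2749, 0.9615], dtype=float32))
-90 15 51 [-12.  20.] | -85 107 53 [-16.  18.] | -80 34 53 [-15.  17.] | -75 28 52 [-18.  16.] | -70 29 50 [-13.  16.] | -65 26 49 [-12.  14.] | -60 12 47 [-11.  14.] | 25 56 48 [-16.  15.] | 30 48 49 [-13.  15.] | 35 27 47 [-13.  16.] | 40 29 49 [-14.  14.] | 45 32 49 [-14.  16.] | 50 32 50 [-14.  18.] | 55 57 51 [-16.  18.] | 60 38 53 [-15.  23.] | 65 39 52 [-11.  24.] | 70 30 51 [-14.  20.] | 75 17 50 [-14.  18.] | 
side 591 (array([ 0.571 , -0.0142]), array([174.6105,  56.8715]), array([0.2685, 0.9633], dtype=float32))
-85 54 53 [-12.  20.] | -80 32 54 [-14.  20.] | -75 33 51 [-14.  20.] | -70 20 53 [-9. 17.] | -65 18 51 [-10.  17.] | -60 19 50 [-8. 18.] | 25 12 45 [-8. 16.] | 30 39 50 [-10.  17.] | 35 36 50 [-10.  17.] | 40 19 50 [-12.  17.] | 45 25 48 [-11.  17.] | 50 26 49 [-12.  17.] | 55 44 50 [-12.  21.] | 60 33 53 [-13.  22.] | 65 28 51 [-11.  20.] | 70 27 52 [-11.  29.] | 75 30 53 [-13.  20.] |
```

View pics/wrist2.png

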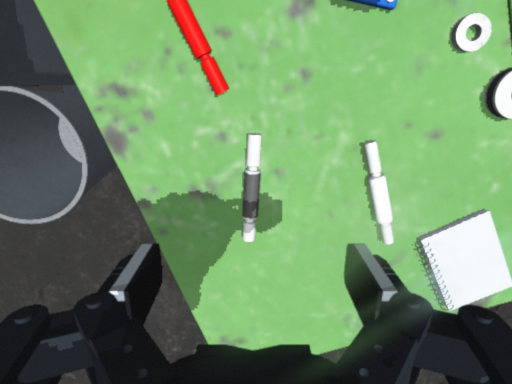

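The dark gauge lies at (250,190) between the fingers, long bare end towards +y. The light gauge is well clear at (380,190). I'll align over it.

Emit:
carry_out([
  [-0.15, -0.03, 0.4, 0.12, 1],
  [-0.15, -0.03, 0.4, 0.12, 1],
  [-0.15, -0.03, 0.4, 0.12, 1],
])

```text
clock: 2.72
position: [0.4354, -0.2551, 0.1268]
ee_rot: [0.756, 0.654, 0.0, 0.0]
ft_force: [0.6, 0.2, 0.5]
grip_width: 0.997
grasp_force: 0.0
```

```bash
cat >> h.py <<'E'
def yaw(o):
    q=o["ee_rot"]; return 2*(np.degrees(np.arctan2(q[0],q[1]))-45)
def togo(o,xy):
    a=np.radians(yaw(o)); d=np.array(xy)-o["position"][:2]
    return np.array([d@[np.sin(a),np.cos(a)],d@[np.cos(a),-np.sin(a)]])/.15
E
python3 - <<'E'
from h import *
p=camera("wrist");C=cloud(p)
o=manip.get_obs();print(o["position"],yaw(o))
q=outline_of("dark_gauge_centre",p)[0]
P=C[q["region"]];P=P[(P[:,2]>.005)&(P[:,2]<.025)]
c,s,l=line(P);print(q["conf"],c,s,l,np.degrees(np.arctan(l[0]/l[1])),togo(o,c))
E
```

```text
[ 0.43581081 -0.25523073  0.12738376] 8.290627740748945
0.88 [ 0.43702994 -0.25610596] [109.8950882   15.48172569] [0.14823547 0.9889521 ] 8.524683 [-0.00460194  0.00888394]
```

Emit:
carry_out([
  [0, 0.01, 0.35, 0.01, 1],
  [0, 0.01, 0.6, 0.01, 1],
  [0, 0.01, 0.69, 0.01, 1],
  [0, 0.01, 0.69, 0.01, 0],
  [0, 0.01, 0.69, 0.01, -1],
  [0, 0.01, 0.69, 0.01, -1],
  [0, 0.01, 0.69, 0.01, -1],
  [0, 0.01, 0.69, 0.01, -1],
  [0, 0.01, 0.69, 0.01, -1],
  [0, 0.01, 0.69, 0.01, -1],
], force=30)

```text
clock: 4.08
position: [0.4364, -0.2562, 0.0232]
ee_rot: [0.759, 0.651, 0.0, 0.001]
ft_force: [-1.7, 0.8, 6.7]
grip_width: 0.15
grasp_force: 31.2
```

Emit:
carry_out([
  [0, 0, -0.3, 0, -1],
  [0, 0, -0.6, 0, -1],
  [0.2, 0.1, -1, 0, -1],
  [0.5, 0.25, -1, 0.12, -1],
  [0.8, 0.45, -1, 0.24, -1],
  [0.92, 0.5, -1, 0.24, -1],
  [0.92, 0.5, -1, 0.24, -1],
  [0.92, 0.5, -1, 0.24, -1],
])

```text
clock: 5.08
position: [0.5299, -0.1326, 0.1722]
ee_rot: [0.799, 0.602, -0.0, 0.0]
ft_force: [-0.1, -0.5, -1.2]
grip_width: 0.147
grasp_force: 30.3
```

```bash
python3 - <<'E'
from h import *
np.set_printoptions(precision=4,suppress=True,linewidth=150)
p=camera("wrist");save(p,"wrist3.png");C=cloud(p)
o=manip.get_obs();print(o["position"],yaw(o),o["ft_force"],o["torque"],o["grip_width"])
m=bluemask(p,C);c,s,l=line(C[m]);l=l*np.sign(l[1]);print("plate",c,s,l,np.degrees(np.arctan(l[0]/l[1])))
n=np.array([l[1],-l[0]]);q=C[...,:2]-c;Y=q@l;X=q@n;Z=C[...,2]
for y in np.arange(-.095,.095,.003):
    k=(Y>y)&(Y<y+.003)&(abs(X)<.032)&(Z>.02)&(Z<.06)
    kc=k&(abs(X)<.005)
    if k.sum()>2: print(round(y*1000),k.sum(),round(Z[k].max()*1000),np.round([X[k].min()*1000,X[k].max()*1000]),'mid z',np.round(np.median(Z[kc])*1000) if kc.any() else '-')
E
```

```text
[ 0.5299 -0.1327  0.1722] 16.03238298507013 [-0.0268 -0.8758 -0.4846] [-0.0412  0.024  -0.0112] 0.1536265790928348
plate [ 0.557 -0.049] [102.4337  57.2692] [0.2756 0.9613] 15.997841
-47 45 51 [-16.  16.] mid z 49.0
-44 164 53 [-16.  16.] mid z 49.0
-41 182 53 [-16.  16.] mid z 49.0
-38 183 52 [-16.  17.] mid z 49.0
-35 186 51 [-17.  17.] mid z 49.0
-32 158 51 [-13.  12.] mid z 49.0
-29 166 50 [-15.  15.] mid z 32.0
-26 162 49 [-15.  15.] mid z 31.0
-23 162 48 [-15.  15.] mid z 31.0
-20 82 47 [-14.  14.] mid z 31.0
```

View pics/wrist3.png

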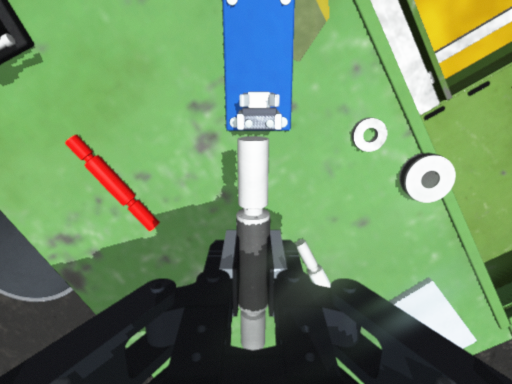

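The plate runs straight up the picture, hook block at (258,112), and the gauge is held level. The cradle origin works out at about (0.563,-0.028) with yaw 15.9°. I'll go above the cradle with the tail over the hook.

Emit:
carry_out([
  [0.25, 0.01, 0.1, 0, -1],
  [0.5, 0.02, 0.3, 0, -1],
  [0.64, 0.02, 0.5, 0, -1],
  [0.64, 0.02, 0.53, 0, -1],
  [0.64, 0.02, 0.53, 0, -1],
])

```text
clock: 5.75
position: [0.5598, -0.0414, 0.0932]
ee_rot: [0.799, 0.602, -0.0, 0.0]
ft_force: [0.1, -0.7, -0.9]
grip_width: 0.146
grasp_force: 30.2
```

```bash
cat >> h.py <<'E'
O=np.array([.563,-.028]);L=np.array([.274,.9617]);N=np.array([L[1],-L[0]])
def crad(o):
    d=o["position"][:2]-O; return np.round(np.r_[d@N,d@L,o["position"][2]]*1000,1)
def forces(o): f=o["ft_force"]; return np.round([f[:2]@N,f[:2]@L,f[2]],1)
E
python3 - <<'E'
from h import *
np.set_printoptions(precision=4,suppress=True,linewidth=150)
p=camera("wrist");save(p,"wrist4.png");C=cloud(p)
o=manip.get_obs();print(crad(o),yaw(o),forces(o),o["torque"])
q=C[...,:2]-O;Y=q@L*1000;X=q@N*1000;Z=C[...,2]*1000
k=(abs(X)<9)&(Z>64)&(Z<95)
for y in range(-75,60,5):
    kk=k&(Y>y)&(Y<y+5)
    if kk.sum()>5: print(y,kk.sum(),np.median(Z[kk]),X[kk].min(),X[kk].max(),Y[kk].max())
print("spring end")
for y in range(30,90,3):
    kk=(Y>y)&(Y<y+3)&(Z>15)&(Z<60)&(abs(X)<25)
    if kk.sum()>5: print(y,kk.sum(),Z[kk].max(),X[kk].min(),X[kk].max(),np.median(Z[kk&(abs(X)<4)]))
E
```

```text
[  1.1 -13.6  93.9] 16.040474862189214 [-0.3 -0.8 -0.3] [-0.0161 -0.0056 -0.0047]
-70 111 83.2255931129727 -7.09850548674718 5.145647899646432 -65.01906115067737
-65 184 83.35817174615995 -6.993843807936034 5.103627530333075 -60.00832999947115
-60 198 83.29773966469766 -7.587077530983157 5.032851662433892 -55.00394618051563
-55 196 83.20562842497482 -7.491991875353481 4.994279542474637 -50.02601795826918
-50 192 82.18828841070328 -7.42601460759026 5.012212804196939 -46.03732651135885
-45 185 84.46454234792124 -8.260669342822474 6.409494663242942 -40.03829053641769
-40 247 84.69758242056612 -8.140591724295513 6.305321034783454 -35.00474839655872
-35 242 84.62508305642106 -7.497206763145026 5.721635043187101 -30.037274829774084
-30 247 84.76488568691144 -7.451654163325507 5.6339630294934375 -25.004550148622556
-25 265 84.85681531387343 -7.3302260738781735 5.554721000982139 -20.004028657942236
-20 289 84.93474709899306 -7.286899970329604 5.548982815064684 -15.010812105477811
-15 283 84.97991991402672 -7.292629461526738 5.566530926882288 -10.001731445101742
-10 297 85.0264362930351 -7.29
[... 1469 characters left out ...]
212 14.167219238010322 33.752269083691395
66 400 48.251384675020475 -15.106924688426911 14.755315327397911 34.31313088920116
69 334 48.29566179289313 -24.01864500057556 24.846788414579702 33.80386289658371
72 483 50.32340648397165 -23.87410530483235 24.77705973010434 47.62264838214725
75 491 51.05517038357948 -24.903000257469273 23.478686776380048 48.90931720992898
78 526 50.88206548534643 -24.907835987639192 24.579086776179235 49.14966631549352
81 591 50.84302544129546 -24.830298399007695 24.992106531433578 48.99879195240641
84 586 51.5290871256209 -24.723943427130298 24.883228827340513 49.19199444743771
87 522 51.22866660764704 -24.536768159965582 24.704686593049253 48.974656914390636
  return _methods._mean(a, axis=axis, dtype=dtype,
  ret = ret.dtype.type(ret / rcount)
```

View pics/wrist4.png

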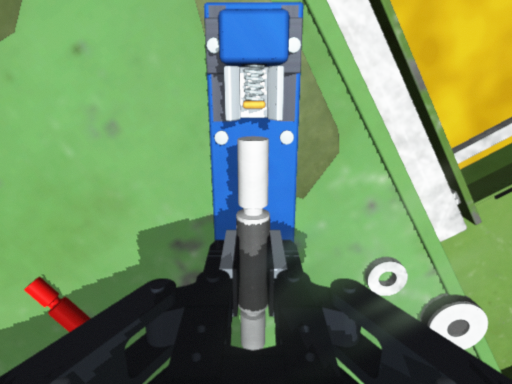

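The gauge head is at (253,140), just short of the spring cheeks, with the brass shoe at (255,104). The spring cheeks put the shoe face at about y 51. I'll tilt the gauge by pressing its tail gently on the hook top.

Emit:
carry_out([
  [0, 0, 0.08, 0, -1],
  [0, 0, 0.13, 0, -1],
  [0, 0, 0.14, 0, -1],
  [0, 0, 0.15, 0, -1],
  [0, 0, 0.16, 0, -1],
  [0, 0, 0.17, 0, -1],
  [0, 0, 0.17, 0, -1],
], force=20)

```text
clock: 6.68
position: [0.5605, -0.0389, 0.0681]
ee_rot: [0.798, 0.603, 0.001, 0.0]
ft_force: [-1.9, 1.6, 5.2]
grip_width: 0.153
grasp_force: 31.3
```

Emit:
carry_out([
  [0, 0, 0.01, 0, -1],
  [0, 0, 0.02, 0, -1],
  [0, 0, 0.03, 0, -1],
  [0, 0, 0.03, 0, -1],
], force=20)

```text
clock: 7.18
position: [0.5607, -0.0382, 0.0638]
ee_rot: [0.798, 0.603, 0.001, 0.0]
ft_force: [-1.7, 2.8, 5.5]
grip_width: 0.151
grasp_force: 31.8
```

```bash
cat >> h.py <<'E'
def rod(v=True):
    p=camera("wrist");C=cloud(p);o=manip.get_obs()
    q=C[...,:2]-O;Y=q@L*1000;X=q@N*1000;Z=C[...,2]*1000
    g=crad(o); zc=g[2]-16
    k=(abs(X)<8)&(abs(Z-zc-6)<18)
    # head end bare part: g+25..g+53 ; tail: g-53..g-33
    h=k&(Y>g[1]+26)&(Y<g[1]+50)&(abs(X)<3); t=k&(Y<g[1]-34)&(Y>g[1]-52)&(abs(X)<3)
    print("tcp",g,"yaw",round(yaw(o),2),"F",forces(o),"grip",o["grip_width"],o["grasp_force"])
    for n,m in (("head",h),("tail",t)):
        if m.sum()>20:
            a,b=np.polyfit(Y[m],Z[m],1); print(n,m.sum(),"slope deg",round(np.degrees(np.arctan(a)),1),"mid",np.round([np.median(X[m]),np.median(Y[m]),np.median(Z[m])],1))
    return p,o,X,Y,Z
E
python3 - <<'E'
from h import *
p,o,X,Y,Z=rod();save(p,"wrist5.png")
E
```

```text
tcp [  0.6 -10.4  63.7] yaw 15.85 F [-2.7  3.3  5.5] grip 0.1461861142976721 31.752052903175354
head 761 slope deg -7.9 mid [-0.2 27.8 49.7]
tail 329 slope deg -12.4 mid [  0.4 -49.9  60. ]
```

Emit:
carry_out([
  [0, 0, 0.01, 0, -1],
  [-0.01, 0, 0.02, 0, -1],
  [-0.01, 0, 0.02, 0, -1],
], force=20)

```text
clock: 7.6
position: [0.5609, -0.0389, 0.061]
ee_rot: [0.798, 0.603, 0.002, 0.0]
ft_force: [-0.5, 5.6, 7.2]
grip_width: 0.152
grasp_force: 32.2
```

```bash
python3 - <<'E'
from h import *
p,o,X,Y,Z=rod()
E
```

```text
tcp [  1. -11.  61.] yaw 15.81 F [-2.3  6.3  5.1] grip 0.15236725621165112 32.144036293029785
head 703 slope deg -11.5 mid [ 0.1 27.  44.9]
tail 260 slope deg -14.2 mid [  0.2 -49.6  60.1]
```

Emit:
carry_out([
  [0, 0, -0.02, 0, -1],
  [0.02, 0, -0.02, 0, -1],
  [0.04, 0, -0.02, 0, -1],
  [0.04, 0, -0.02, 0, -1],
], force=40)

```text
clock: 8.15
position: [0.5612, -0.0347, 0.0626]
ee_rot: [0.798, 0.603, -0.0, -0.0]
ft_force: [-0.7, 0.0, -0.9]
grip_width: 0.146
grasp_force: 41.7
```

```bash
python3 - <<'E'
from h import *
p,o,X,Y,Z=rod();save(p,"wrist6.png")
E
```

```text
tcp [ 0.2 -7.1 62.6] yaw 15.89 F [ 0.9  0.6 -1.8] grip 0.14615508823425777 41.675114035606384
head 760 slope deg -11.1 mid [-0.3 30.9 46.6]
tail 280 slope deg -16.1 mid [  0.3 -45.7  61.1]
```

View pics/wrist6.png

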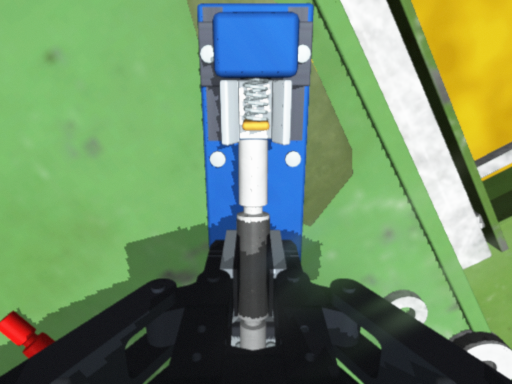

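The head sits between the cheeks at (254,140), just short of the brass shoe at (256,126), tilted about 11° and free of contact. I'll push now.

Emit:
carry_out([
  [0.02, 0.003, 0, 0, -1],
  [0.04, 0.004, 0, 0, -1],
  [0.06, 0.004, 0, 0, -1],
  [0.06, 0.004, 0, 0, -1],
], force=40)

```text
clock: 8.7
position: [0.5642, -0.0269, 0.0627]
ee_rot: [0.798, 0.602, -0.0, 0.0]
ft_force: [-1.5, -3.9, -0.6]
grip_width: 0.148
grasp_force: 41.7
```

```bash
python3 - <<'E'
from h import *
p,o,X,Y,Z=rod()
E
```

```text
tcp [ 0.9  1.3 62.7] yaw 15.92 F [-0.4 -2.9 -1.1] grip 0.1480747880562198 41.72867953777313
head 706 slope deg -10.8 mid [ 0.1 39.4 46.8]
tail 293 slope deg -14.9 mid [  0.1 -37.   61.4]
```

Emit:
carry_out([
  [0.02, 0, 0, 0, -1],
  [0.035, 0, 0, 0, -1],
  [0.05, 0, 0, 0, -1],
  [0.055, 0, 0, 0, -1],
  [0.055, 0, 0, 0, -1],
], force=40)

```text
clock: 9.38
position: [0.5661, -0.0203, 0.0627]
ee_rot: [0.799, 0.602, -0.001, 0.0]
ft_force: [-3.6, -7.6, 0.1]
grip_width: 0.145
grasp_force: 41.9
```

```bash
python3 - <<'E'
from h import *
p,o,X,Y,Z=rod()
E
```

```text
tcp [ 0.9  8.2 62.7] yaw 15.98 F [-1.4 -8.3  0.5] grip 0.14952995983988357 41.90113663673401
head 704 slope deg -11.1 mid [ 0.1 46.5 46.7]
tail 307 slope deg -14.6 mid [  0.1 -30.3  61.5]
```

Emit:
carry_out([
  [0.015, 0, 0, 0, -1],
  [0.03, 0, 0, 0, -1],
  [0.037, 0, 0, 0, -1],
  [0.037, 0, 0, 0, -1],
], force=40)

```text
clock: 9.93
position: [0.5673, -0.0159, 0.0626]
ee_rot: [0.799, 0.602, -0.001, 0.001]
ft_force: [-5.0, -11.1, 1.8]
grip_width: 0.145
grasp_force: 42.0
```

```bash
python3 - <<'E'
from h import *
p,o,X,Y,Z=rod()
E
```

```text
tcp [ 0.9 12.8 62.7] yaw 16.02 F [ -1.  -11.8   1.8] grip 0.14424280955371788 42.03510403633118
head 725 slope deg -10.7 mid [ 0.1 51.3 46.7]
tail 310 slope deg -15.7 mid [  0.  -25.8  61.4]
```

Emit:
carry_out([
  [0, 0, 0.01, 0, -1],
  [0, 0, 0.02, 0, -1],
  [-0.005, 0, 0.03, 0, -1],
  [-0.005, 0, 0.04, 0, -1],
  [-0.005, 0, 0.05, 0, -1],
  [-0.005, 0, 0.05, 0, -1],
], force=40)

```text
clock: 10.72
position: [0.5677, -0.0166, 0.0558]
ee_rot: [0.799, 0.602, -0.001, 0.001]
ft_force: [-4.7, -11.0, 6.7]
grip_width: 0.147
grasp_force: 43.0
```

```bash
python3 - <<'E'
from h import *
p,o,X,Y,Z=rod()
E
```

```text
tcp [ 1.4 12.2 55.8] yaw 16.04 F [ -1.3 -11.6   6.9] grip 0.14930604405678188 43.01231503486633
head 760 slope deg -5.0 mid [ 0.2 50.3 44.2]
tail 360 slope deg -10.0 mid [  0.  -28.3  51.1]
```

Emit:
carry_out([
  [0, 0, 0.01, 0, -1],
  [0, 0, 0.02, 0, -1],
  [0, 0, 0.03, 0, -1],
  [0, 0, 0.03, 0, -1],
], force=40)

```text
clock: 11.28
position: [0.5676, -0.0168, 0.0513]
ee_rot: [0.799, 0.602, -0.001, 0.001]
ft_force: [-5.2, -10.9, 7.6]
grip_width: 0.147
grasp_force: 43.4
```

```bash
python3 - <<'E'
from h import *
p,o,X,Y,Z=rod()
E
```

```text
tcp [ 1.3 12.  51.3] yaw 16.04 F [ -2.3 -12.3   6.5] grip 0.1488688988374657 43.39538633823395
head 758 slope deg -0.8 mid [-0.2 50.3 43.1]
tail 347 slope deg -5.0 mid [  0.  -30.4  43.8]
```

Emit:
carry_out([
  [0, 0, 0.005, 0, -1],
  [-0.02, 0, 0.005, 0, -1],
  [-0.04, 0, 0.005, 0, -1],
  [-0.06, 0, 0.005, 0, -1],
  [-0.06, 0, 0.005, 0, -1],
], force=40)

```text
clock: 11.95
position: [0.5661, -0.0225, 0.0508]
ee_rot: [0.798, 0.602, 0.001, 0.0]
ft_force: [-1.7, -2.6, 5.6]
grip_width: 0.146
grasp_force: 43.4
```

```bash
python3 - <<'E'
from h import *
p,o,X,Y,Z=rod();save(p,"wrist7.png")
E
```

```text
tcp [ 1.4  6.2 50.8] yaw 15.9 F [-1.2 -3.3  5.5] grip 0.14751077225081186 43.37158441543579
head 754 slope deg -0.3 mid [-0.3 44.6 43. ]
tail 362 slope deg -4.2 mid [  0.2 -36.5  42.9]
```

View pics/wrist7.png

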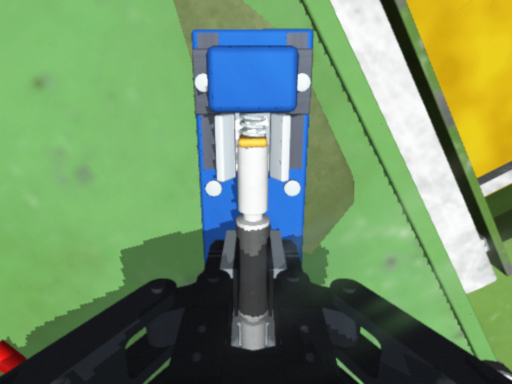

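The gauge is level, pushing the shoe at (253,142). The force dropped faster than the travel explains, so I'll check the tail from the side camera before going on.

```bash
python3 - <<'E'
from h import *
p,o,X,Y,Z=rod()
im=p["img"].astype(int)
k=(abs(X)<4)&(abs(Z-42.5)<3)&(im.min(2)>110)
print("head end y",np.percentile(Y[k],[98,100]))
ye=(im[...,0]>150)&(im[...,2]<90)&(abs(X)<8)&(Z>30)&(Z<55)&(Y>40)
print("shoe",ye.sum(),np.percentile(Y[ye],[1,50,99]),np.median(Z[ye]))
outs=[]
for n in ("side","scene"):
    s=camera(n);f=192/np.tan(np.radians(s["vertical_fov"])/2)
    c=s["R"]@np.r_[O-.045*L,.04]+s["t"];u=int(c[0]/c[2]*f+s["cx"]);v=int(c[1]/c[2]*f+s["cy"]);print(n,u,v,c[2])
    a=s["img"][max(v-45,0):v+45,max(u-60,0):u+60]
    outs.append(cv2.resize(a,(600,450),interpolation=cv2.INTER_CUBIC)[:, :400] if 0 else cv2.resize(a,(400,300),interpolation=cv2.INTER_CUBIC))
cv2.imwrite("pics/sc7.png",np.hstack(outs)[:,:,::-1])
E
```

```text
tcp [ 1.4  6.1 50.8] yaw 15.9 F [-1.8 -2.4  6.3] grip 0.14548665138317043 43.37439000606537
head 758 slope deg -0.2 mid [ 0.1 44.5 43.1]
tail 355 slope deg -3.9 mid [  0.2 -36.5  42.9]
head end y [69.93823973 71.16568413]
shoe 137 [59.01760288 60.91496788 62.48024499] 44.772561607960625
side 251 198 1.0103964502735556
scene 245 203 1.0189647669266124
```

View pics/sc7.png

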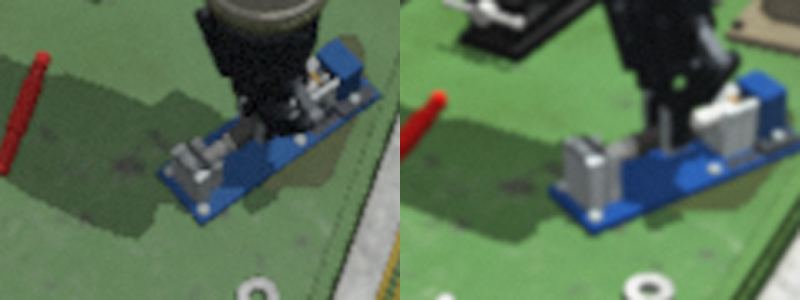

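Emit:
carry_out([
  [-0.01, 0, -0.003, 0, -1],
  [-0.02, 0, -0.003, 0, -1],
  [-0.02, 0, -0.003, 0, -1],
], force=40)

```text
clock: 12.52
position: [0.5651, -0.0253, 0.0509]
ee_rot: [0.798, 0.603, 0.001, 0.0]
ft_force: [0.2, -0.3, 4.9]
grip_width: 0.145
grasp_force: 43.2
```

```bash
python3 - <<'E'
from h import *
p,o,X,Y,Z=rod()
im=p["img"].astype(int)
ye=(im[...,0]>150)&(im[...,2]<90)&(abs(X)<8)&(Z>30)&(Z<55)&(Y>40)
print("shoe",ye.sum(),np.percentile(Y[ye],[1,50,99]),np.median(Z[ye]))
E
```

```text
tcp [ 1.3  3.2 50.9] yaw 15.9 F [0.8 0.  6.2] grip 0.14756549783642012 43.24751079082489
head 771 slope deg -0.3 mid [-0.  42.1 43.1]
tail 354 slope deg -5.1 mid [ -0.2 -39.2  43. ]
shoe 139 [55.99547929 57.2901373  59.45866394] 44.75674274792699
```

Emit:
carry_out([
  [-0.01, 0, 0, 0, -1],
  [-0.02, 0, 0, 0, -1],
  [-0.02, 0, 0, 0, -1],
], force=40)

```text
clock: 12.95
position: [0.5648, -0.0262, 0.0508]
ee_rot: [0.798, 0.603, 0.002, -0.0]
ft_force: [4.4, 6.6, 3.0]
grip_width: 0.144
grasp_force: 43.0
```

```bash
python3 - <<'E'
from h import *
p,o,X,Y,Z=rod()
im=p["img"].astype(int)
ye=(im[...,0]>150)&(im[...,2]<90)&(abs(X)<8)&(Z>30)&(Z<55)&(Y>40)
print("shoe",ye.sum(),np.percentile(Y[ye],[1,50,99]),np.median(Z[ye]))
E
```

```text
tcp [ 1.2  2.2 50.9] yaw 15.81 F [2.1 7.2 2.3] grip 0.1407577950923963 42.96710193157196
head 756 slope deg -0.3 mid [-0.1 40.8 43.1]
tail 357 slope deg -4.8 mid [ -0.4 -40.4  43. ]
shoe 129 [54.89593359 56.38658461 58.51296539] 44.704900493940755
```

The tail now meets a firm face and the shoe reads y≈55, which matches seated. I'll ease off 1 mm, open slightly and look.

Emit:
carry_out([
  [0.007, 0, -0.003, 0, -1],
  [0.01, 0, -0.005, 0, -1],
  [0.01, 0, -0.005, 0, -0.5],
  [0.01, 0, -0.005, 0, -0.3],
  [0.01, 0, -0.005, 0, -0.3],
], force=20)

```text
clock: 13.62
position: [0.5639, -0.0271, 0.051]
ee_rot: [0.798, 0.602, -0.0, -0.0]
ft_force: [-0.0, 0.9, -0.4]
grip_width: 0.353
grasp_force: 0.0
```

Emit:
carry_out([
  [0, 0, -0.2, 0, -0.3],
  [0, 0, -0.5, 0, -0.3],
  [0, 0, -0.8, 0, -0.3],
  [-0.4, 0, -0.9, 0, -0.3],
  [-0.4, 0, -0.9, 0, -0.3],
])

```text
clock: 14.25
position: [0.5472, -0.09, 0.1879]
ee_rot: [0.8, 0.6, 0.0, 0.002]
ft_force: [0.6, 0.1, -0.1]
grip_width: 0.349
grasp_force: 0.0
```

```bash
python3 - <<'E'
from h import *
p=camera("wrist");o=manip.get_obs();print(o["clock"],crad(o),forces(o),o["grip_width"]);save(p,"wrist8.png")
C=cloud(p);q=C[...,:2]-O;Y=q@L*1000;X=q@N*1000;Z=C[...,2]*1000
for y in range(-72,70,3):
    k=(abs(X)<3)&(Y>y)&(Y<y+3)&(Z<60)
    e=(Y>y)&(Y<y+3)&(Z<60)&(Z>25)&(abs(X)<9)
    if k.sum()>3: print(y,round(np.median(Z[k]),1),np.round([X[e].min(),X[e].max()],1) if e.any() else '', end=' | ')
E
```

```text
14.3 [  1.2 -61.1 186.9] [0.2 1.4 0.3] 0.34648120826123985
-66 49.5 [-8.4  8.7] | -63 48.9 [-8.3  8.7] | -60 49.2 [-8.3  8.7] | -57 49.5 [-8.2  8.7] | -54 48.9 [-9.   8.7] | -51 43.8 [-8.3  8.8] | -48 43.3 [-8.3  8.9] | -45 43.3 [-9.   8.9] | -42 43.2 [-8.6  8.9] | -39 43.3 [-6.5  5.5] | -36 42.0 [-6.5  5.6] | -33 41.3 [-4.7  6.4] | -30 44.4 [-8.1  7.3] | -27 44.6 [-8.   7.2] | -24 44.6 [-7.9  7.2] | -21 44.6 [-7.9  7.2] | -18 44.6 [-7.8  7.2] | -15 44.5 [-7.8  7.2] | -12 44.7 [-7.7  7.2] | -9 44.5 [-7.7  7.2] | -6 44.8 [-7.6  7.2] | -3 44.5 [-7.6  7.2] | 0 44.4 [-8.4  7.2] | 3 44.6 [-8.4  7.2] | 6 44.7 [-8.3  7.2] | 9 44.4 [-8.2  7.2] | 12 44.6 [-8.1  7.2] | 15 44.6 [-8.1  7.2] | 18 43.9 [-8.   7.3] | 21 40.6 [-4.8  3.2] | 24 42.9 [-7.2  5.6] | 27 43.2 [-7.1  5.6] | 30 43.3 [-7.   5.6] | 33 43.3 [-7.   5.6] | 36 43.1 [-6.9  5.6] | 39 43.1 [-6.9  5.6] | 42 42.9 [-8.6  8.9] | 45 43.0 [-8.9  8.6] | 48 43.1 [-8.9  8.7] | 51 43.0 [-8.9  8.7] | 54 44.4 [-8.8  8.6] | 57 44.3 [-8.7  8.6] | 60 40.5 [-8.7  8.6] | 63 40.0 [-8.6  8.6] | 66 33.4 [-8.6  8.7] | 69 32.8 [-8.5  8.6] |
```

View pics/wrist8.png

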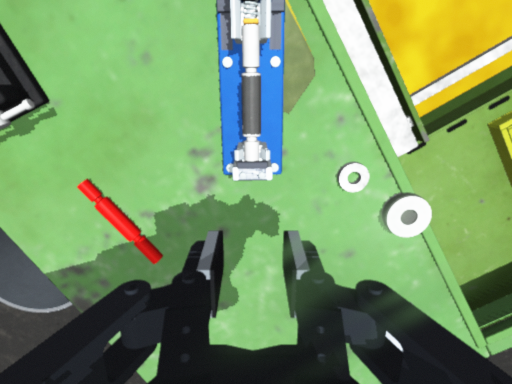

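The gauge lies level under the hook, with its dark middle from y -30 to +20, centred on the seat, and the shoe at (250,20). Nothing is touching it, so I'll hand in.

```bash
python3 -c "
from h import *
print(ticket.hand_in())"
```

```text
the job is handed in; nothing more can be done
None
```

The dark gauge is in the cradle, level in both saddles, its tail under the hook and the spring pressing on its head; I handed the job in at about 14 s with the robot clear of everything, and the hand-in gave no verdict.

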